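Hold a heat sink against the sprung stop of a salvage fixture

TASK

Hang the heat sink that has an eye over the fixture's upright post so that it lies flat on the plate, then swing it round the post until its long side meets the spring-loaded stop and press it there with a steady 10 N or so (6 to 14 N on the stop, never as much as 25 N) for the technician who will drive the screws. Finish while still holding it pressed with the gripper's fingers: do not let go or back off. Leave the square heat sink, the hard drive and the screwdriver where they lie.

Things in the scene. Friction and masses are not known exactly. Their poses are not given: they have to be found in the camera images.
- heatsink: Bare aluminium heat sink, loose, about 0.22 kg. Base plate 130 (its x) by 44 (its y) by 6 mm; origin at the centre of its underside, z up. Fins along x fill the 44 mm width from x = -15 to +65 mm, 6 to 36 mm above the underside; the outer fins are flat solid sides to grip or push. The eye is in the bare end, x = -65 to -15 mm.
- eye (a point): Centre of the eye of the heat sink, at the underside: a through hole 17 mm across, 48 mm from the heat sink's origin along its -x. Axes as the heat sink's.
- fixture: Fixed aluminium plate 240 mm (its x) by 200 mm (its y), 12 mm thick, lying on the bench; origin at the centre of its underside, z up. It carries the post and the stop. Its x is the direction in which the stop gives way.
- post (a point): Foot of the fixed steel post, on the plate's top face at x = 30, y = -60 mm of the fixture. Upright, 12 mm thick, 34 mm tall, the top 8 mm tapering to 6 mm. Axes as the fixture's.
- nose (a point): Tip of the spring-loaded stop: a dark level round-nosed pin 16 mm thick, pointing along fixture -x, 20 mm above the plate's top. At rest the tip is at fixture x = 39.5, y = 35 mm; it moves with the pin, which slides in a fixed dark block 44 mm wide, 40 mm tall, front face at fixture x = 69.5 mm. With the eye on the post the nose meets the heat sink's -y side, 95 mm from the post.
- stop (a joint): How far the stop's pin is pushed in along fixture +x, m: 0 at rest, at most 0.022. Spring of 800 N/m, no preload: 0.0125 is 10 N, and the hung heat sink's x then points along fixture +y. With its x pointing between fixture +y and -x (0.2 rad or more from +y) it is clear of the stop.
- spare: Square heat sink without an eye, 62 by 62 mm, 35 mm tall, loose; origin at the centre of its underside. Leave alone.
- drive: Hard drive, 147 (its x) by 101 by 26 mm, 0.6 kg, loose; origin at the centre of its underside. Leave alone.
- screwdriver: Screwdriver with a black handle, 190 mm long, lying along its x, loose. Leave alone.
Things that resemble listed ones, but are neither listed nor needed, are in the scene too. What is shaped like the heatsink but yellow is not meant.

How it is judged (in metres and radians):
On the way, in this order (a step that is already met when the one before it is completed fails the run):
1. the eye is over the post and the heat sink lies flat on the plate (horizontal distance between eye and post below 0.006 m and z of eye in the frame of post below 0.004 m and angle between heatsink's own z axis and vertical below 0.08 rad), for 0.1 s.
2. the heat sink presses the stop with 6 to 14 N for a second (contact force between heatsink and stop between 6 and 14 N), for 1 s.
At the end, for the whole second after the job is handed in: The gripper's fingers hold the heat sink pressed on the stop with 6 to 14 N, at rest, its eye round the post (centres within 6 mm), lying flat on the plate (eye within 4 mm of the plate's face, tilt under 0.08 rad) (all of step 1 and all of step 2 and contact force between the fingers and heatsink above 2 N and linear speed of heatsink below 0.02 m/s); the arm keeps its last pose, push and grip.
It fails at once if the stop is pressed with 25 N or more (contact force between any of heatsink, the arm, the fingers and stop above 25 N).
It fails at once if the square heat sink, the hard drive or the screwdriver is moved by more than 20 mm (distance of any of spare, drive, screwdriver from where it was at the start of the episode above 0.02 m).
It also fails if it takes over 64 s, if anything falls off the work surface, if the arm or the gripper's body presses on something with over 40 N, if the wrist force passes 120 N, or if a joint passes its speed limit or range.

ROBOT

A 6-joint arm with a two-finger parallel gripper is mounted at the origin on the work surface. World frame = base frame: x ahead of the robot, y to its left, z up, the work surface at z = 0. Lengths are in mm, angles in rad, forces in N, time in s.
With the tool pointing down it reaches from about 300 to 875 mm from the base axis. Payload 6.4 kg.
Tool frame: the origin (TCP) lies midway between the tips of the shut fingers; the grasp point (between the pads) lies hold_point_z behind it (hold_point_z is the distance from the TCP to the grasp point, in mm); z points along the fingers, y is the direction in which the jaws open and shut (so a half turn about z gives the same grasp; the last joint's range is limited). The gripper opens to 88 mm and grips with 3 to 60 N. Pads are 18 mm wide; open, the fingers measure 123 mm over their backs; the gripper's body (75 mm by 187 mm) begins 45 mm behind the grasp point.
Start: joints at [-1.325, 0.181, 1.607, -0, 1.354, -0.206], TCP at [251.054, -517.313, 238.714] pointing down, gripper open.
Joint ranges: [-2.99, 2.99], [-0.89, 2.07], [0.3, 2.58], [-1.14, 4.28], [0, 2.63], [-3.12, 3.12]. Speed limits (rad/s): [2.57, 2.57, 3.01, 3.14, 3.14, 3.14].

INTERFACE

Orientations are given as a unit quaternion [x, y, z, w].
In Python, from rig import * gives the robot as it stands.
- The arm moves only by the tool apply_moves, never from a script. Its argument "commands" is a list of rows, each a list of 5 numbers: the closure, from -1 (fully open) to 1 (shut), then the shift along the world's x, y, z in cm, then the turn about the world's z in degrees. In form: [[claw, dx, dy, dz, roll], ...]. A call has 1 to 12 rows; each row shifts and turns the pose as measured when the row begins; what a row does not reach is not made up. A row lasts 1/8 s, in which the tool goes at most 62.5 mm and 10.7 degrees, less where a joint would pass 70% of its speed; a pose out of reach is approached as far as the arm can. A call is refused whole if a number of a shift passes 6.25 or a number of a turn 10.7, either way. A call with a gripper value outside its range is refused whole. The fingers move at their own pace and stop on an object; "force" is the grip in N (left out, the last holds). Time passes only in rows, so rows that do not move let the fingers close. It gives the time, the measured TCP pose, the force and the opening at its end, in the units of the state.
- state(): the state, without advancing time (a new reading comes with each control period).
- capture(name): name is "side" or "top"; returns the picture (384x512x3 uint8, red, green, blue); there is no depth.
- camera_model(name): a dict with "fx", "fy", "cx", "cy" (pixels), "k1" (the pictures are not rectified: a ray, as slopes to the right and down, at radius r is drawn at 1 + k1 r^2 times it, then the intrinsics apply), "rvec" (rotation vector, rad) and "tvec" (3), from world to camera coordinates, as OpenCV has them. Camera axes: x right, y down, z forward; pixel columns grow to the right and rows downward; lengths in mm; the calibration is good to about 2 mm. A picture is of the moment at which its call begins. camera_model takes no time and is no camera call.
- job_done(): hands the job in, once; it reports no verdict.
Trained networks look in the newest picture that a camera, given by its name, has taken for a name from the list of things; names that differ only in an ending like _2 or _b are one class to them, and where a whole thing is asked for, a point or a joint stands for the part that bears it (a point fixed in the world has none). Each returns a list of dicts, best first, with "confidence" (0 to 1); they miss things now and then, are a little off and sometimes report something else, mostly with a low value. They report only what shows in the picture. A call takes as long as a camera call. They do not tell look-alikes from the thing itself.
- spot_in(camera, thing): "at" ([x, y, z] in mm, in world coordinates, good to about 4 mm: the middle of the surface that is visible of it).
- cut_out(camera, thing): "mask" (384x512 bool, what is visible of it).
- spot_point(camera, thing): "at" ([x, y, z] in mm, in world coordinates, good to about 4 mm: a listed point, or the origin of a listed thing).
The state is a dict: "clock": time; "qpos": joint angles; "joint_velocities": joint speeds; "joint_efforts": joint torques, N m; "tool_pos": TCP position; "tcp_rot": TCP orientation; "contact_force": force on the tool from outside, world axes, zero at the start; "wrist_torque": the same for the moment, N m; "grip_width": opening from 0.0 (shut) to 1.0 (fully open).
Only numpy, scipy, OpenCV 4.12 (cv2) and the standard library are available. Lean on these libraries where they do the work, as an engineer would, in place of code of your own. Each camera call takes 0.05 s, during which the arm holds its last target. There are 200 camera calls.

## Working session

There is one attempt and no reset: what is moved stays moved. The work goes in short steps, Python scripts to look and compute and a tool call to move; the robot and the scene stay as the last step left them, time stands still between calls to the robot, and variables do not carry over. Pictures are saved under pics/ and viewed, about 8 in all and at most 12, crops included, and the job is handed in when it is done.

Besides the shell and the picture viewer there is one more tool, called after "Request:" in YAML: its name, and indented under it one key for each argument. apply_moves: Moves the arm, as the interface text tells. Its arguments: {"type":"object","properties":{"commands":{"type":"array"},"force":{"type":"number"}},"required":["commands"]}

```bash
ls; mkdir -p pics
python3 - <<'E'
from rig import *
import cv2
print(state())
for n in("side","top"):
    im=capture(n); cv2.imwrite(f"pics/{n}0.png",im[:,:,::-1]); print(n,camera_model(n))
    for t in("heatsink","fixture","spare","drive","screwdriver"):
        print(t,[(d["at"],round(d["confidence"],2)) for d in spot_point(n,t)])
    for t in("eye","post","nose"):
        print(t,[(d["at"],round(d["confidence"],2)) for d in spot_point(n,t)])
print(state()["clock"])
E
```

```text
pics
{'clock': 0.0, 'qpos': array([-1.32528791e+00,  1.81499255e-01,  1.60798277e+00, -2.63635116e-05,
        1.35378332e+00, -2.06279497e-01]), 'joint_velocities': array([-0.00030364, -0.00043411,  0.00138359, -0.00019542, -0.00030355,
        0.00020726]), 'joint_efforts': array([-1.89398444e-03, -4.33871663e+01, -3.41847217e+01,  7.00852415e-02,
        3.85064736e-02, -1.22322240e-04]), 'tool_pos': array([ 250.92015113, -516.78376504,  237.84582171]), 'tcp_rot': array([ 9.74593291e-01,  2.23980393e-01, -2.92711904e-05, -8.35935001e-04]), 'contact_force': array([0.20142586, 0.14032176, 0.44887089]), 'wrist_torque': array([-0.04203032, -0.01117934,  0.01865407]), 'grip_width': 1.0006610728993197}
side {'fx': 382.65184739501075, 'fy': 382.65184739501075, 'cx': 254.18364552486275, 'cy': 194.26884062748564, 'k1': -0.04161884770743635, 'rvec': array([ 0.40955545, -2.75849213,  1.16655309]), 'tvec': array([ 449.64496031,  139.31714157, 1146.34530252])}
heatsink [([437.4, -159.6, -0.6], 0.9), ([543.2, -19.8, 1.2], 0.88), ([260.2, -212.2, 1.3], 0.69)]
fixture [([541.6, 186.2, 2.8], 0.79)
[... 296 characters left out ...]
': 451.48782952369294, 'fy': 451.48782952369294, 'cx': 261.52549952415796, 'cy': 189.5322658947961, 'k1': 0.01046993754825322, 'rvec': array([ 2.1095168 , -2.10511698,  0.17296342]), 'tvec': array([  22.59275316,  468.68239323, 1339.13399398])}
heatsink [([437.7, -161.7, 3.4], 0.9), ([537.6, -19.1, 1.9], 0.71), ([261.5, -214.8, -0.9], 0.68)]
fixture [([547.4, 184.1, -3.4], 0.55)]
spare [([624.9, -217.6, 1.5], 0.91)]
drive [([481.2, -409.4, 1.6], 0.77)]
screwdriver [([495.3, 455.0, 3.7], 0.71), ([481.2, -408.9, -2.8], 0.61)]
eye [([274.6, -268.4, 0.3], 0.98), ([563.1, -58.9, -2.3], 0.81), ([483.1, -140.6, -0.6], 0.56)]
post [([577.9, 121.3, 8.3], 0.77)]
nose [([584.1, 217.4, 35.1], 0.52)]
0.9
```

View pics/top0.png

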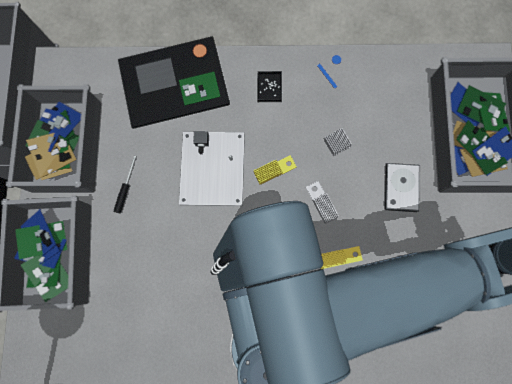

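View pics/side0.png

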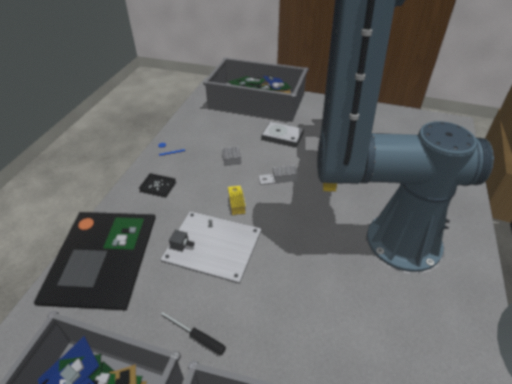

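The top view shows the bare heat sink at about px (322,203), with its eye end at (315,187). The plate is at (212,168), the post at (231,158) and the stop at (200,145). The yellow look-alikes are at (275,170) and (340,258). Next I'll refine the poses by fitting silhouettes to the masks.

```bash
cat > h.py <<'E'
from rig import *
import numpy as np, cv2
from scipy.optimize import minimize
def proj(n,P):
    c=camera_model(n);R=cv2.Rodrigues(np.array(c["rvec"]))[0]
    q=np.asarray(P,float)@R.T+c["tvec"];s=q[:,:2]/q[:,2:]
    s=s*(1+c["k1"]*(s**2).sum(1,keepdims=True))
    return s*c["fx"]+[c["cx"],c["cy"]]
def box(x0,x1,y0,y1,z0,z1): return np.array([[x,y,z] for x in(x0,x1) for y in(y0,y1) for z in(z0,z1)],float)
def place(B,x,y,a,z=0):
    c,s=np.cos(a),np.sin(a);return B@np.array([[c,s,0],[-s,c,0],[0,0,1]])+[x,y,z]
HS=[box(-65,65,-22,22,0,6),box(-15,65,-22,22,6,36)]
FX=[box(-120,120,-100,100,0,12),box(69.5,110,13,57,12,52)]
def render(n,boxes,p,z=0,S=4):
    m=np.zeros((384*S,512*S),np.uint8)
    for b in boxes:
        u=cv2.convexHull(((proj(n,place(b,*p,z))+.5)*S*16-8).round().astype(np.int32))
        cv2.fillConvexPoly(m,u,255,cv2.LINE_AA,4)
    return cv2.resize(m,(512,384),interpolation=cv2.INTER_AREA)/255.
def fit(masks,boxes,p0,z=0):
    def f(p):
        r=0
        for n,m in masks.items():
            r+=((render(n,boxes,(p[0],p[1],p[2]/100),z)-m)**2).sum()
        return r
    p=np.array([p0[0],p0[1],p0[2]*100])
    for k in range(2): 
        s=minimize(f,p,method="Nelder-Mead",options=dict(initial_simplex=p+np.array([[0,0,0],[5,0,0],[0,5,0],[0,0,6]]),xatol=.05,fatol=.2)); p=s.x
    return p[0],p[1],p[2]/100,s.fun
def mask(n,t,p0):
    u=proj(n,[[p0[0],p0[1],15]])[0]
    L=cut_out(n,t)
    if not L: return None
    d=[np.linalg.norm(np.argwhere(d["mask"]).mean(0)[::-1]-u) for d in L]
    i=int(np.argmin(d)); print(n,t,"dist",round(d[i],1),"conf",L[i]["confidence"],"area",L[i]["mask"].sum())
    return L[i]["mask"]
E
python3 - <<'E'
from h import *
im={n:capture(n) for n in("top","side")}
out={}
for t,B,p0 in(("heatsink",HS,(437.5,-160.5,-2.75)),("fixture",FX,(544,185,0.))):
    M={n:mask(n,t,p0) for n in im}; M={n:m for n,m in M.items() if m is not None}; out[t]=M
    for sub in (M,*({n:m} for n,m in M.items())):
        print(t,list(sub),np.round(fit(sub,B,p0),3))
tiles=[]
for n in im:
    for t in out:
        if t not in out or n not in out[t]: continue
        m=out[t][n].astype(np.uint8); r,c=np.argwhere(m).mean(0).astype(int)
        h=45; a=cv2.resize(im[n][r-h:r+h,c-h:c+h,::-1],(400,300) if 0 else (300,300),interpolation=cv2.INTER_CUBIC)
        k=cv2.findContours(cv2.resize(m[r-h:r+h,c-h:c+h],(300,300),interpolation=0),0,2)[0]
        b=a.copy();cv2.drawContours(b,k,-1,(0,0,255),1);tiles.append(b)
        print(n,t,"crop origin",c-h,r-h)
cv2.imwrite("pics/fit1.png",np.vstack([np.hstack(tiles[:2]),np.hstack(tiles[2:4])]) if len(tiles)==4 else np.hstack(tiles))
E
```

```text
top heatsink dist 2.3 conf 0.68 area 634
side heatsink dist 3.7 conf 0.75 area 522
heatsink ['top', 'side'] [ 434.975 -162.426   -2.681   82.217]
heatsink ['top'] [ 437.235 -162.176   -2.681   39.17 ]
heatsink ['side'] [ 432.864 -161.556   -2.685   14.91 ]
top fixture dist 0.6 conf 0.9 area 4677
side fixture dist 3.8 conf 0.84 area 4596
fixture ['top', 'side'] [ 5.45320e+02  1.84202e+02 -1.00000e-02  1.90868e+02]
fixture ['top'] [ 5.47187e+02  1.84593e+02 -1.30000e-02  5.96360e+01]
fixture ['side'] [ 5.43571e+02  1.83726e+02 -9.00000e-03  7.82340e+01]
top heatsink crop origin 277 157
top fixture crop origin 166 123
side heatsink crop origin 235 130
side fixture crop origin 166 201
```

View pics/fit1.png

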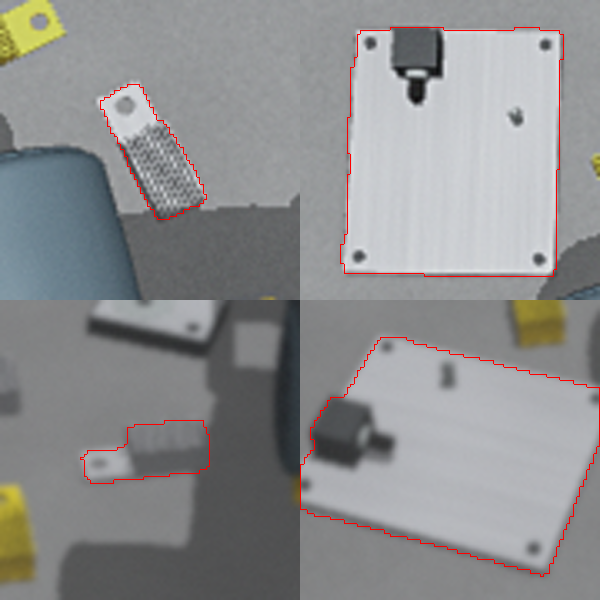

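Both cameras give the same relative poses; they differ only by a shared calibration offset of about 4 mm in x:

| Item | Position | Yaw |
|---|---|---|
| Heat sink origin | (435, -162.4) | -153.6° |
| Eye | (478, -141) | – |
| Post | (574.7, 123.9) | fixture at -0.6° |

I'll grasp at heat sink x = +5, which is (430.5, -164.6). The tool gets a half turn first so joint 6 has range for the later swing.

Request:
apply_moves:
  commands:
    - [-1,1.5,2.9,-0.8,10.6]
    - [-1,1.5,2.9,-0.8,10.6]
    - [-1,1.5,2.9,-0.8,10.6]
    - [-1,1.5,2.9,-0.8,10.6]
    - [-1,1.5,2.9,-0.8,10.6]
    - [-1,1.5,2.9,-0.8,10.6]
    - [-1,1.5,2.9,-0.8,10.6]
    - [-1,1.5,2.9,-0.8,10.6]
    - [-1,1.5,2.9,-0.8,10.6]
    - [-1,1.5,2.9,-0.8,10.6]
    - [-1,1.5,2.9,-0.8,10.6]
    - [-1,1.5,2.9,-0.8,10.6]
  force: 30

```text
clock: 2.7
tool_pos: [435.2, -161.3, 142.2]
tcp_rot: [0.217, 0.976, 0.001, 0.003]
contact_force: [-0.7, 0.6, 0.3]
grip_width: 1.001
```

```bash
cat >> h.py <<'E'
def st():
    import scipy.spatial.transform as T
    s=state(); R=T.Rotation.from_quat(s["tcp_rot"]).as_matrix()
    print("t",round(s["clock"],2),"p",np.round(s["tool_pos"],1),"yaw",round(np.degrees(np.arctan2(R[1,0],R[0,0])),2),"tz",np.round(R[:,2],3),"F",np.round(s["contact_force"],1),"M",np.round(s["wrist_torque"],2),"w",round(s["grip_width"]*88,1),"q",np.round(s["qpos"],2)); return s
E
python3 -c "
from h import *
st(); import rig; print([k for k in dir(rig) if not k.startswith('_')], getattr(rig,'hold_point_z',None))"
```

```text
t 2.7 p [ 435.2 -161.3  142.2] yaw 154.97 tz [ 0.006  0.001 -1.   ] F [-0.7  0.6  0.3] M [ 0.01 -0.15  0.07] w 88.1 q [-0.61  0.04  1.97  0.    1.12 -1.75]
['IKError', 'camera_model', 'capture', 'cut_out', 'hold_point_z', 'job_done', 'spot_in', 'spot_point', 'state'] 18.700000000000003
```

Request:
apply_moves:
  commands:
    - [-1,-0.1,-0.1,-1.6,10.3]
    - [-1,-0.1,-0.1,-1.6,10.3]
    - [-1,-0.1,-0.1,-1.6,10.3]
    - [-1,-0.1,0,-1.6,10.3]
    - [-1,-0.1,0,-1.0,10.3]
    - [-1,0,0,0,0]

```text
clock: 3.45
tool_pos: [431.6, -161.9, 66.4]
tcp_rot: [-0.245, 0.97, 0.003, 0.003]
contact_force: [-0.2, 0.6, -0.3]
grip_width: 1.001
```

Run:
```python
from h import *
st()
a=capture("top");b=capture("side")
cv2.imwrite("pics/h2.png",np.hstack([cv2.resize(i[r:r+90,c:c+90,::-1],(400,400),interpolation=cv2.INTER_CUBIC) for i,r,c in((a,157,277),(b,120,225))]))
```

```text
t 3.45 p [ 431.6 -161.9   66.4] yaw -151.65 tz [ 0.005  0.007 -1.   ] F [-0.2  0.6 -0.3] M [ 0.09 -0.12  0.01] w 88.1 q [-0.62  0.17  2.02  0.01  0.95 -2.69]
```

View pics/h2.png

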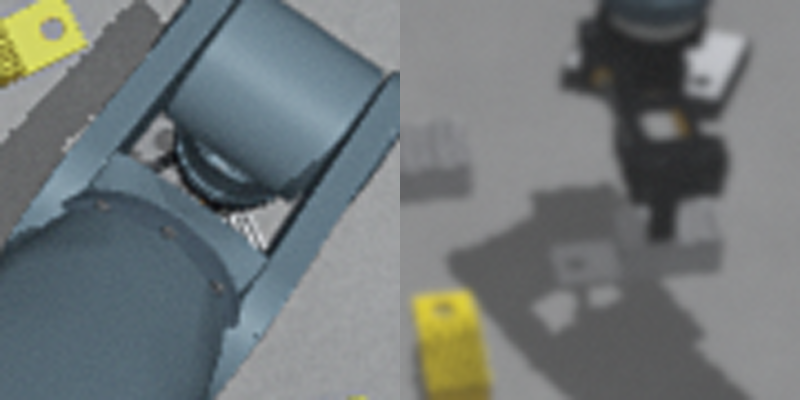

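The side view shows the open gripper straddling the finned part, with the eye end at crop px (575,262) clear of it. The arm hides most of the top view. I'll descend and grip.

Request:
apply_moves:
  commands:
    - [-1,-0.1,-0.3,-2,-2]
    - [-1,0,0,-2,0]
    - [-1,0,0,-1.5,0]
    - [-1,0,0,-0.5,0]
    - [-1,0,0,0,0]

```text
clock: 4.18
tool_pos: [434.1, -167.2, 8.9]
tcp_rot: [-0.221, 0.975, -0.001, 0.006]
contact_force: [-0.1, 0.5, 0.8]
grip_width: 0.998
```

```bash
python3 -c "
from h import *
st()"
```

```text
t 4.17 p [ 434.1 -167.2    8.9] yaw -154.46 tz [ 0.012  0.002 -1.   ] F [-0.1  0.5  0.8] M [ 0.08 -0.09  0.02] w 87.8 q [-0.63  0.29  2.02  0.01  0.81 -2.65]
```

Request:
apply_moves:
  commands:
    - [-1,-0.3,0.2,0,0.8]
    - [-1,0,0,0,0]
    - [1,0,0,0,0]
    - [1,0,0,0,0]
    - [1,0,0,0,0]
    - [1,0,0,0,0]
    - [1,0,0,0,0]
    - [1,0,0,0,0]
  force: 35

```text
clock: 5.18
tool_pos: [432.0, -165.6, 10.6]
tcp_rot: [-0.228, 0.974, -0.001, 0.007]
contact_force: [0.3, 1.0, 0.5]
grip_width: 0.497
```

```bash
python3 -c "
from h import *
st()"
```

```text
t 5.17 p [ 432.  -165.6   10.6] yaw -153.64 tz [ 0.014  0.    -1.   ] F [0.3 1.  0.5] M [ 0.16 -0.07 -0.02] w 43.7 q [-0.63  0.29  2.03  0.01  0.81 -2.67]
```

Request:
apply_moves:
  commands:
    - [1,0,0,2.5,0]
    - [1,0,0,2.5,0]
    - [1,0,0,2.5,0]
    - [1,1.2,3.7,1,-9.6]
    - [1,1.2,3.7,0,-9.6]
    - [1,1.2,3.7,0,-9.6]
    - [1,1.2,3.7,0,-9.6]
    - [1,1.2,3.7,0,-9.6]
    - [1,1.2,3.7,0,-9.6]
    - [1,1.2,3.7,0,-9.6]
    - [1,1.2,3.7,0,-9.6]
    - [1,0.8,1.8,0,0]

```text
clock: 6.68
tool_pos: [533.1, 158.3, 93.0]
tcp_rot: [0.448, 0.894, -0.004, 0.003]
contact_force: [1.2, -0.2, -2.8]
grip_width: 0.496
```

```bash
python3 -c "
from h import *
st()"
```

```text
t 6.67 p [533.1 158.3  93. ] yaw 126.74 tz [ 0.001 -0.01  -1.   ] F [ 1.2 -0.2 -2.8] M [-0.02 -0.22  0.06] w 43.7 q [ 0.08  0.32  1.76 -0.01  1.06 -0.55]
```

Request:
apply_moves:
  commands:
    - [1,1.5,1.0,-1,-6.7]
    - [1,0,0,-1,0]
    - [1,0,0,0,0]
    - [1,0,0,0,0]

```text
clock: 7.18
tool_pos: [545.9, 169.4, 69.9]
tcp_rot: [0.498, 0.867, -0.006, 0.001]
contact_force: [-0.3, 0.9, -2.7]
grip_width: 0.493
```

Run:
```python
from h import *
s=st()
a=capture("top");b=capture("side")
for n in("side","top"):
  for t in("eye","post","heatsink"): print(n,t,[(d["at"],round(d["confidence"],2)) for d in spot_point(n,t)])
cv2.imwrite("pics/h3.png",np.hstack([cv2.resize(i[r:r+90,c:c+90,::-1],(400,400),interpolation=cv2.INTER_CUBIC) for i,r,c in((a,123,166),(b,180,166))]))
```

```text
t 7.17 p [545.9 169.4  69.9] yaw 120.24 tz [-0.005 -0.011 -1.   ] F [-0.3  0.9 -2.7] M [ 0.01 -0.14  0.01] w 43.3 q [ 0.1   0.39  1.73 -0.01  1.04 -0.42]
side eye [([273.4, -265.9, -0.7], 0.69), ([571.5, 123.4, 56.5], 0.66), ([559.9, -58.0, -3.0], 0.4)]
side post [([574.2, 124.2, 12.2], 0.56)]
side heatsink [([263.1, -211.0, 0.5], 0.83), ([546.8, 168.2, 56.6], 0.8), ([542.0, -18.0, 1.2], 0.59), ([540.3, 186.1, -3.5], 0.4)]
top eye [([274.8, -265.8, -0.8], 0.87), ([566.1, -59.0, 0.6], 0.69), ([577.2, 121.5, 56.9], 0.6)]
top post [([572.7, 121.9, 12.9], 0.7)]
top heatsink [([264.9, -216.3, -0.6], 0.67), ([548.7, 164.7, 59.9], 0.64), ([480.2, -411.1, 0.4], 0.36)]
```

View pics/h3.png

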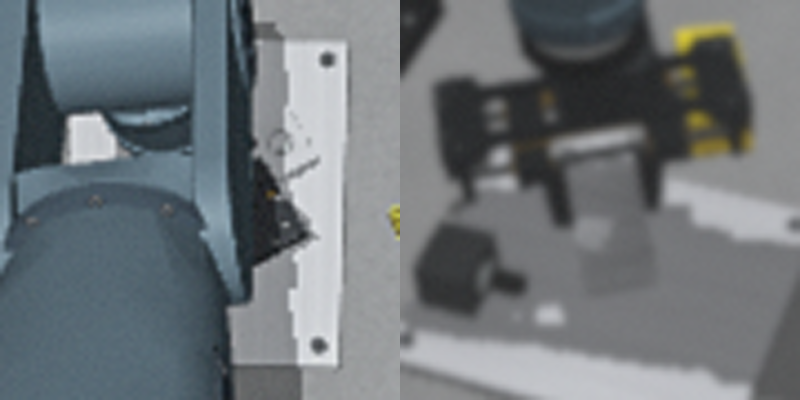

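The top view shows the hole ring near crop px (282,142), inside the plate's shaded area. The side view shows the sink held above the plate with its eye end toward the post. I'll project the expected hole and compare before lowering.

Run:
```python
from h import *
s=st()
ims={"top":capture("top"),"side":capture("side")}
tiles=[]
th=np.linspace(0,2*np.pi,60)
for n,p in(("top",(576.4,124.2)),("side",(573.0,123.5))):
    P=np.c_[p[0]+8.5*np.cos(th),p[1]+8.5*np.sin(th),np.full(60,65.5)]
    u=proj(n,P);c=u.mean(0);o=(c-20).astype(int);K=10
    i=cv2.resize(ims[n][o[1]:o[1]+40,o[0]:o[0]+40,::-1],(400,400),interpolation=cv2.INTER_CUBIC)
    i=cv2.normalize(i,None,0,255,cv2.NORM_MINMAX)
    j=i.copy();cv2.polylines(j,[((u-o+.5)*K).astype(np.int32)],True,(0,0,255),1)
    e=[np.append(place(b,p[0]+48*np.cos(np.radians(120.2)),p[1]+48*np.sin(np.radians(120.2)),np.radians(120.2),59.5),[],0) if 0 else place(b,p[0]+48*np.cos(np.radians(120.2)),p[1]+48*np.sin(np.radians(120.2)),np.radians(120.2),59.5) for b in HS[:1]]
    h=cv2.convexHull(((proj(n,e[0][1::2])-o+.5)*K).astype(np.int32));cv2.polylines(j,[h],True,(0,255,0),1)
    tiles.append(j); print(n,np.round(c,1),o)
cv2.imwrite("pics/h4.png",np.hstack(tiles))
```

```text
t 7.58 p [546.6 169.8  70.4] yaw 120.2 tz [-0.004 -0.011 -1.   ] F [ 0.4 -0.4 -1.4] M [-0.04 -0.15  0.03] w 43.2 q [ 0.1   0.39  1.72 -0.01  1.04 -0.42]
top [228.8 153.9] [208 133]
side [208.9 214.3] [188 194]
```

View pics/h4.png

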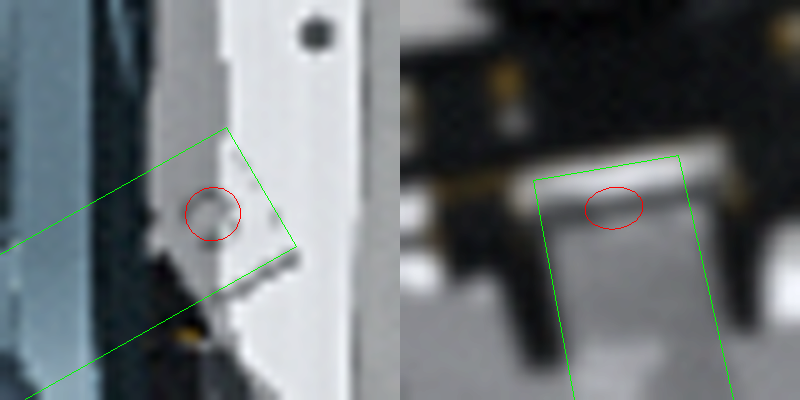

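The predicted hole circle (top px 228.8,153.9) overlaps the visible ring to within about 0.5 px. The side view sees only the fin end. I'll lower slowly and watch the force.

Request:
apply_moves:
  commands:
    - [1,0,0,-1,0]
    - [1,0,0,-0.5,0]
    - [1,0,0,-0.3,0]
    - [1,0,0,-0.3,0]
    - [1,0,0,0,0]

```text
clock: 8.3
tool_pos: [546.1, 169.9, 47.2]
tcp_rot: [0.498, 0.867, -0.006, 0.001]
contact_force: [-0.1, -0.2, -3.6]
grip_width: 0.5
```

```bash
python3 -c "
from h import *
st()"
```

```text
t 8.3 p [546.1 169.9  47.2] yaw 120.22 tz [-0.005 -0.011 -1.   ] F [-0.1 -0.2 -3.6] M [-0.03 -0.11 -0.  ] w 44.0 q [ 0.1   0.42  1.73 -0.01  0.99 -0.42]
```

No contact, and the underside is already below the post's top, so the eye is on. I'll continue down.

Request:
apply_moves:
  commands:
    - [1,0,0,-0.6,0]
    - [1,0,0,-0.6,0]
    - [1,0,0,-0.5,0]
    - [1,0,0,-0.3,0]
    - [1,0,0,0,0]

```text
clock: 8.93
tool_pos: [546.2, 169.9, 25.8]
tcp_rot: [0.498, 0.867, -0.006, 0.001]
contact_force: [-0.6, -0.4, -2.9]
grip_width: 0.497
```

```bash
python3 -c "
from h import *
st()"
```

```text
t 8.93 p [546.2 169.9  25.8] yaw 120.21 tz [-0.005 -0.011 -1.   ] F [-0.6 -0.4 -2.9] M [-0.06 -0.1  -0.01] w 43.7 q [ 0.1   0.46  1.73 -0.01  0.96 -0.42]
```

Request:
apply_moves:
  commands:
    - [1,0,0,-0.2,0]
    - [1,0,0,-0.1,0]
    - [1,0,0,-0.1,0]
    - [1,0,0,0,0]

```text
clock: 9.43
tool_pos: [546.7, 170.0, 23.0]
tcp_rot: [0.498, 0.867, -0.006, 0.001]
contact_force: [0.3, -0.1, -2.4]
grip_width: 0.497
```

```bash
python3 -c "
from h import *
st()"
```

```text
t 9.43 p [546.7 170.   23. ] yaw 120.22 tz [-0.004 -0.011 -1.   ] F [ 0.3 -0.1 -2.4] M [-0.05 -0.11  0.03] w 43.7 q [ 0.1   0.46  1.73 -0.01  0.95 -0.42]
```

Request:
apply_moves:
  commands:
    - [1,0,0,-0.1,0]
    - [1,0,0,-0.1,0]
    - [1,0,0,0,0]

```text
clock: 9.8
tool_pos: [547.0, 170.1, 22.8]
tcp_rot: [0.498, 0.867, -0.006, 0.001]
contact_force: [0.2, 0.1, -2.2]
grip_width: 0.492
```

```bash
python3 -c "
from h import *
st()"
```

```text
t 9.8 p [547.  170.1  22.8] yaw 120.24 tz [-0.004 -0.011 -1.   ] F [ 0.2  0.1 -2.2] M [-0.05 -0.14 -0.02] w 43.3 q [ 0.1   0.46  1.73 -0.01  0.95 -0.42]
```

Request:
apply_moves:
  commands:
    - [1,0,0,-0.2,0]
    - [1,0,0,0,0]

```text
clock: 10.05
tool_pos: [547.5, 170.1, 22.9]
tcp_rot: [0.498, 0.867, -0.006, 0.002]
contact_force: [-0.1, 0.2, -2.5]
grip_width: 0.496
```

```bash
python3 -c "
from h import *
st()"
```

```text
t 10.05 p [547.5 170.1  22.9] yaw 120.25 tz [-0.003 -0.012 -1.   ] F [-0.1  0.2 -2.5] M [-0.05 -0.16  0.01] w 43.7 q [ 0.1   0.46  1.73 -0.01  0.95 -0.42]
```

Request:
apply_moves:
  commands:
    - [1,0,0,-0.4,0]
    - [1,0,0,0,0]

```text
clock: 10.3
tool_pos: [548.3, 170.2, 23.0]
tcp_rot: [0.498, 0.867, -0.006, 0.002]
contact_force: [1.2, 0.6, -2.8]
grip_width: 0.496
```

```bash
python3 -c "
from h import *
st()"
```

```text
t 10.3 p [548.3 170.2  23. ] yaw 120.28 tz [-0.003 -0.012 -1.   ] F [ 1.2  0.6 -2.8] M [-0.02 -0.18 -0.03] w 43.6 q [ 0.1   0.47  1.73 -0.01  0.95 -0.42]
```

The z value stopped at 23, about 12 mm above its grasp height of 10.6. That matches resting on the plate, but the zero rows relax any force. I'll check the force without a zero row.

Request:
apply_moves:
  commands:
    - [1,-0.1,0,-0.3,0]

```text
clock: 10.42
tool_pos: [548.6, 170.3, 22.3]
tcp_rot: [0.498, 0.867, -0.006, 0.003]
contact_force: [-10.5, -2.7, 35.3]
grip_width: 0.497
```

Run:
```python
from h import *
st()
for n in("side","top"):
  capture(n)
  for t in("eye","heatsink"): print(n,t,[(d["at"],round(d["confidence"],2)) for d in spot_point(n,t) if d["at"][1]>50])
st()
```

```text
t 10.43 p [548.6 170.3  22.3] yaw 120.29 tz [-0.001 -0.012 -1.   ] F [-10.5  -2.7  35.3] M [-0.67  1.95 -0.07] w 43.7 q [ 0.1   0.47  1.73 -0.01  0.95 -0.42]
side eye [([573.9, 124.6, 13.7], 0.65)]
side heatsink [([551.7, 168.9, 12.5], 0.56)]
top eye [([580.7, 127.3, 15.7], 0.7)]
top heatsink [([550.9, 166.0, 11.5], 0.49)]
t 10.72 p [548.5 170.3  22.3] yaw 120.29 tz [-0.001 -0.012 -1.   ] F [-6.6 -1.9 21.1] M [-0.42  1.26 -0.06] w 43.9 q [ 0.1   0.47  1.73 -0.01  0.95 -0.42]
```

The 35 N upward force confirms the sink is flat on the plate, with the cameras putting the underside at about 12 mm and the eye at the post. I'll relax it and swing toward yaw 100°, short of the stop.

Request:
apply_moves:
  commands:
    - [1,-0.1,0,0,0]
    - [1,0.3,0.2,0,-5]
    - [1,0.4,0.2,0,-5]
    - [1,0.4,0.1,0,-5]
    - [1,0.4,0.1,0,-4]
    - [1,0,0,0,0]

```text
clock: 11.48
tool_pos: [562.8, 175.9, 22.4]
tcp_rot: [0.637, 0.771, -0.007, 0.001]
contact_force: [-0.0, -0.8, 4.5]
grip_width: 0.496
```

```bash
python3 -c "
from h import *
st()"
```

```text
t 11.47 p [562.8 175.9  22.4] yaw 100.81 tz [-0.007 -0.013 -1.   ] F [-0.  -0.8  4.5] M [-0.04 -0.12 -0.17] w 43.7 q [ 0.11  0.5   1.69 -0.01  0.97 -0.07]
```

Request:
apply_moves:
  commands:
    - [1,0.3,0,0,-3]
    - [1,0.3,0,0,-3]
    - [1,0,0,0,0]

```text
clock: 11.85
tool_pos: [567.9, 176.5, 22.4]
tcp_rot: [0.677, 0.736, -0.007, 0.0]
contact_force: [-0.2, -1.4, 4.2]
grip_width: 0.496
```

```bash
python3 -c "
from h import *
st()"
```

```text
t 11.85 p [567.9 176.5  22.4] yaw 94.83 tz [-0.01  -0.011 -1.   ] F [-0.2 -1.4  4.2] M [-0.2  -0.22 -0.06] w 43.7 q [ 0.11  0.51  1.67 -0.01  0.98  0.03]
```

Request:
apply_moves:
  commands:
    - [1,0.25,0,0,-2.5]
    - [1,0,0,0,0]

```text
clock: 12.1
tool_pos: [570.0, 177.0, 22.4]
tcp_rot: [0.692, 0.722, -0.008, -0.0]
contact_force: [-0.3, -0.6, 4.1]
grip_width: 0.497
```

Run:
```python
from h import *
import time
for _ in range(3): st(); capture("side")
```

```text
t 12.1 p [570.  177.   22.4] yaw 92.46 tz [-0.011 -0.011 -1.   ] F [-0.3 -0.6  4.1] M [-0.18 -0.18  0.12] w 43.7 q [ 0.11  0.51  1.66 -0.01  0.98  0.07]
t 12.15 p [570.  177.   22.4] yaw 92.47 tz [-0.011 -0.011 -1.   ] F [-0.2  0.6  4.8] M [-0.04 -0.12  0.12] w 43.7 q [ 0.11  0.51  1.66 -0.01  0.98  0.07]
t 12.2 p [570.  177.   22.4] yaw 92.45 tz [-0.011 -0.01  -1.   ] F [-1.2 -0.8  4.7] M [ 0.02 -0.09  0.16] w 43.6 q [ 0.11  0.51  1.66 -0.01  0.98  0.07]
```

Run:
```python
from h import *
b=capture("side");a=capture("top")
for n in("side","top"): print([(np.round(d["at"],1),round(d["confidence"],2)) for t in("nose","eye","heatsink") for d in spot_point(n,t) if d["at"][1]>50])
o=(170,205)
cv2.imwrite("pics/h5.png",np.hstack([cv2.resize(b[205:265,165:225,::-1],(400,400),interpolation=cv2.INTER_CUBIC),cv2.resize(a[123:193,181:251,::-1],(400,400),interpolation=cv2.INTER_CUBIC)]))
for x in (584.6,592,597): print(x,proj("side",[[x,219,32]]))
```

```text
[(array([588.2, 219. ,  30.5]), 0.59), (array([570.1, 123.1,  12.5]), 0.57), (array([568.6, 177.2,  10.7]), 0.63)]
[(array([578. , 125.4,  13.8]), 0.59), (array([570.3, 171.6,  14.7]), 0.6)]
584.6 [[193.80753401 244.71532824]]
592 [[191.43937659 244.12400062]]
597 [[189.84339918 243.72535938]]
```

View pics/h5.png

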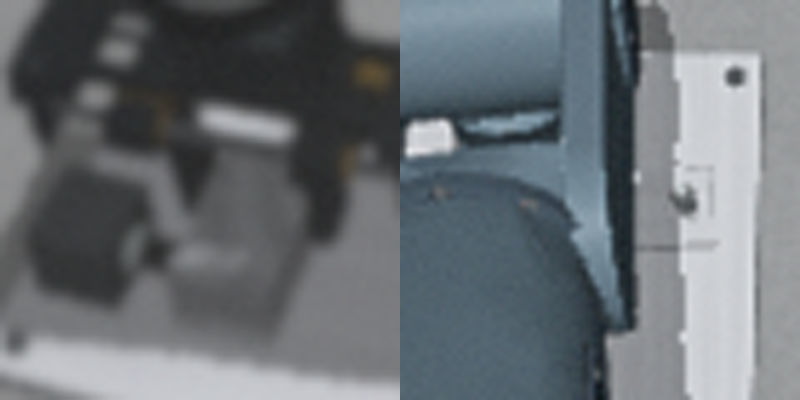

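The top view shows the post inside the eye at px (685,200). The side view shows the pin meeting the sink's side at px (165,255), with the nose about 4 mm in. I'll press further and follow the force and torque.

Request:
apply_moves:
  commands:
    - [1,0.25,0,0,-1.5]
    - [1,0,0,0,0]

```text
clock: 12.9
tool_pos: [571.3, 177.2, 22.5]
tcp_rot: [0.701, 0.713, -0.009, -0.001]
contact_force: [2.2, 0.1, 1.2]
grip_width: 0.497
```

```bash
cat >> h.py <<'E'
def avg(k=6):
    S=[]
    for _ in range(k):
        s=state(); S.append(np.r_[s["tool_pos"],s["contact_force"],s["wrist_torque"]]); capture("side")
    print("avg",np.round(np.mean(S,0),2)); st()
E
python3 -c "
from h import *
avg()"
```

```text
avg [ 5.7127e+02  1.7717e+02  2.2470e+01  5.4000e-01  6.6000e-01  2.8300e+00
  8.0000e-02 -3.7000e-01  5.0000e-01]
t 13.2 p [571.3 177.2  22.5] yaw 90.94 tz [-0.014 -0.01  -1.   ] F [0.5 1.1 3.4] M [ 0.12 -0.34  0.58] w 43.8 q [ 0.11  0.51  1.66 -0.01  0.99  0.1 ]
```

Request:
apply_moves:
  commands:
    - [1,0.25,0,0,-0.7]
    - [1,0,0,0,0]

```text
clock: 13.45
tool_pos: [571.8, 177.3, 22.5]
tcp_rot: [0.705, 0.709, -0.01, -0.003]
contact_force: [3.3, -0.3, 0.6]
grip_width: 0.498
```

```bash
python3 -c "
from h import *
avg()"
```

```text
avg [ 5.7189e+02  1.7726e+02  2.2570e+01 -1.5000e-01  6.9000e-01  3.8500e+00
  1.1000e-01 -3.5000e-01  7.3000e-01]
t 13.75 p [571.9 177.3  22.6] yaw 90.28 tz [-0.019 -0.011 -1.   ] F [-0.7  0.5  4.8] M [ 0.13 -0.21  0.71] w 43.8 q [ 0.11  0.52  1.65 -0.01  0.99  0.11]
```

Request:
apply_moves:
  commands:
    - [1,0.1,0,0,-0.9]
    - [1,0,0,0,0]

```text
clock: 14.0
tool_pos: [572.6, 177.3, 22.6]
tcp_rot: [0.711, 0.704, -0.011, -0.003]
contact_force: [0.6, 0.2, 3.8]
grip_width: 0.494
```

Run:
```python
from h import *
avg(20)
b=capture("side");a=capture("top")
for n in("side","top"): print([(np.round(d["at"],1),round(d["confidence"],2)) for t in("nose","eye","heatsink") for d in spot_point(n,t) if d["at"][1]>50])
cv2.imwrite("pics/h6.png",np.hstack([cv2.resize(b[205:265,165:225,::-1],(400,400),interpolation=cv2.INTER_CUBIC),cv2.resize(a[123:193,181:251,::-1],(400,400),interpolation=cv2.INTER_CUBIC)]))
avg(4)
```

```text
avg [ 5.7255e+02  1.7732e+02  2.2580e+01 -1.8000e-01  5.7000e-01  3.7900e+00
  1.7000e-01 -3.5000e-01  9.7000e-01]
t 15.0 p [572.5 177.3  22.5] yaw 89.4 tz [-0.02 -0.01 -1.  ] F [0.7 0.2 3.1] M [ 0.16 -0.38  1.05] w 43.8 q [ 0.11  0.52  1.65 -0.01  0.99  0.12]
[(array([496.1, 455. ,   1.9]), 0.23), (array([569. , 123.4,  12.7]), 0.56), (array([573.5, 175.2,   8.8]), 0.78)]
[(array([573. , 125.4,  12.8]), 0.61), (array([574.1, 173.6,  12.8]), 0.62)]
avg [ 5.7254e+02  1.7732e+02  2.2580e+01  4.9000e-01  9.5000e-01  3.2700e+00
  1.8000e-01 -4.5000e-01  1.0000e+00]
t 15.6 p [572.5 177.3  22.6] yaw 89.4 tz [-0.02 -0.01 -1.  ] F [0.6 1.1 4. ] M [ 0.19 -0.5   1.02] w 43.4 q [ 0.11  0.52  1.65 -0.01  0.99  0.12]
```

View pics/h6.png

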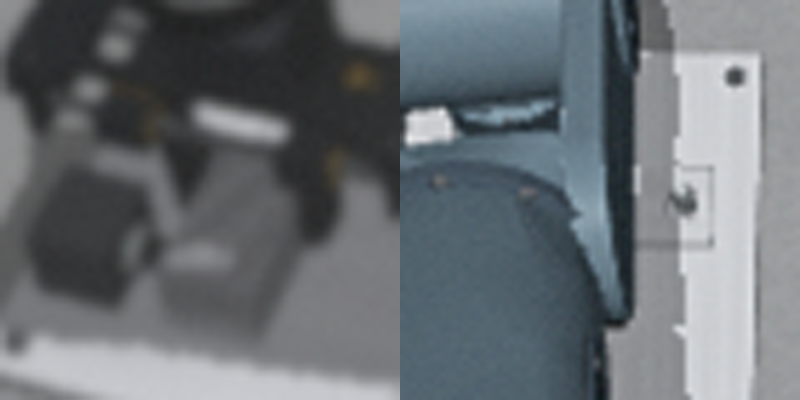

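All checks agree with about 10 N:
- **Yaw:** 89.4°, which is fixture +y.
- **Couple:** about 1.0 N m over the 95 mm lever, or about 10.5 N. It has been steady for more than 1 s.
- **Eye:** the top view still shows it round the post.

I'm handing it in.

```bash
python3 -c "
from h import *
st(); print(job_done()); st()"
```

```text
t 15.6 p [572.5 177.3  22.6] yaw 89.4 tz [-0.02 -0.01 -1.  ] F [0.6 1.1 4. ] M [ 0.19 -0.5   1.02] w 43.4 q [ 0.11  0.52  1.65 -0.01  0.99  0.12]
the job is handed in; nothing more can be done
None
the job is handed in; nothing more can be done
```

The heat sink is hung on the post, flat on the plate, and pressed on the stop with about 10 N. I handed the job in at 15.6 s, still gripping it; no verdict is reported.

**Last checks**
- **Flat on the plate:** a brief downward push right after hanging met 35 N from the plate. The tool stood 12 mm above its grasp height, which is the plate's thickness. Tool tilt at hand-in was about 0.02 rad.
- **Eye round the post:** the last top picture shows the post inside the hole.
- **Press force:** I did not measure this directly. The wrist couple of about 1.0 N m over the 95 mm lever gives about 10 N, or 9 to 12 N allowing for an uncertain zero. Yaw was 89.4°, where the spring should give 8 to 10 N. The reading held steady for the 1.6 s before hand-in.

**Checks that disagreed or failed**
- The network did not find the nose in the last picture, so the pin's travel was not confirmed visually at the end.
- The two cameras differ by about 4 mm in world x, and the last eye readings spread by about the same.
- The net wrist force along x stayed near zero. I took that as the post pushing back against the stop, so the force figure relies on the torque and the angle.
- I did not re-measure the square heat sink, hard drive and screwdriver at the end. The planned path kept clear of them.

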